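Heft the tea canisters and hold up the fullest

ROBOT

A 6-joint arm with a two-finger parallel gripper is mounted at the origin on a cart in front of the work surface, level with it; the furniture and walls round the work are solid. World frame = base frame: x ahead of the robot, y to its left, z up, the work surface at z = 0. Lengths are in m, angles in rad, forces in N, time in s.
With the tool pointing down it reaches from about 0.325 to 0.925 m from the base axis. Payload 3.1 kg.
Tool frame: the origin (TCP) lies midway between the tips of the shut fingers; the grasp point (between the pads) lies 19 mm behind it; z points along the fingers, x is the direction in which the jaws open and shut, and the axes are right-handed (so a half turn about z gives the same grasp; the last joint's range is limited). The gripper opens to 85 mm and grips with 20 to 120 N. Pads are 22 mm wide; open, the fingers measure 114 mm over their backs; the gripper's body (76 mm by 85 mm) begins 54 mm behind the grasp point. The pads swing forward as they close: fully open they stand 13 mm farther back than shut.
Start: joints at [-1.22, 0.217, 1.613, -0, 1.311, -0.112], TCP at [0.279, -0.559, 0.207] pointing down, gripper open.
Joint ranges: [-2.75, 2.75], [-0.78, 2.1], [0.31, 2.55], [-1.13, 4.27], [0.13, 2.63], [-2.58, 2.58]. Speed limits (rad/s): [2.79, 2.79, 3.14, 3.14, 3.14, 3.14].

INTERFACE

Orientations are given as a 3x3 rotation matrix whose columns are the frame's x, y, z axes.
In Python, from plant import ctrl, imaging, order gives the robot as it stands.
- The arm moves only by the tool move_arm, never from a script. Its argument "moves" is a list of rows, each a list of 3 entries, a list of its own where there are three numbers: the shift along the tool's x, y, z in cm, then the turn about the tool's z in rad, then the gripper's target within -1 to 1 (shut at 1, half-way at 0, fully open at -1). In form: [[[tx, ty, tz], twist, grip], ...]. A call has 1 to 20 rows; each row is the pose to reach, as a shift and turn from the pose measured when the call began, along the tool's axes at that moment; what a row does not reach only later rows make up. A row lasts 1/10 s, in which the tool goes at most 50 mm and 8.59 degrees, less where a joint would pass 70% of its speed; a pose out of reach is approached as far as the arm can. A call with a gripper value outside its range is refused whole. The fingers move at their own pace and stop on an object; "force" is the grip in N (left out, the last holds). Time passes only in rows, so rows that repeat a pose let the fingers close. It gives the time, the measured TCP pose, the force and the opening at its end, in the units of the state.
- ctrl.state(): the state, without advancing time (a new reading comes with each control period).
- imaging.camera(name): name is "side" or "top" or "wrist"; returns a dict with "img" (420x560x3 uint8, red, green, blue), "depth" (420x560 float32, m along the optical axis (not along the pixel's ray), 0 where there is no reading), "fx", "fy", "cx", "cy" (pixels), "k1" (the pictures are not rectified: a ray, as slopes to the right and down, at radius r is drawn at 1 + k1 r^2 times it, then the intrinsics apply), "cam_to_world" (4x4, takes a point from camera to world coordinates). Camera axes: x right, y down, z forward; pixel columns grow to the right and rows downward; lengths in m; the calibration is good to about 2 mm. A picture is of the moment at which its call begins.
- order.hand_in(): hands the job in, once; it reports no verdict.
The state is a dict: "clock": time; "joint_positions": joint angles; "joint_vel": joint speeds; "joint_efforts": joint torques, N m; "tool_pos": TCP position; "ee_rot": TCP orientation; "wrist_force": force on the tool from outside, world axes, zero at the start; "torque": the same for the moment, N m; "grip_width": finger opening in m.
Only numpy, scipy, OpenCV 4.12 (cv2) and the standard library are available. Lean on these libraries where they do the work, as an engineer would, in place of code of your own. Each camera call takes 0.05 s, during which the arm holds its last target.

TASK

Three identical closed steel canisters stand on the worktop and only their weight tells which is fullest. Heft them one at a time, first the left, then the middle, then the right one (as seen from the robot): lift each about 5 cm clear for about a second to feel its weight, and set it back upright in its place before lifting the next; the right one need not be set back if it is the heaviest. Finish with the heaviest one held still in the gripper, upright and about a hand's breadth (8 to 10 cm) above the rim of the cereal bowl and over its middle, ready to be opened there; do not let go, and leave the bowl and the other things on the worktop where they are.

Things in the scene. Friction and masses are not known exactly. Their poses are not given: they have to be found in the camera images.
- left_canister_center (a point): Centre, half-way up, of the left (largest y) of three identical closed square steel canisters: body 62 x 62 x 88 mm, rounded edges, with a fixed flat round lid 50 mm across, 8 mm high on top (96 mm in all; this point is 48 mm above the underside). z up; x, y square to its flat sides
- middle_canister_center (a point): Centre, half-way up, of the middle of three identical closed square steel canisters: body 62 x 62 x 88 mm, rounded edges, with a fixed flat round lid 50 mm across, 8 mm high on top (96 mm in all; this point is 48 mm above the underside). z up; x, y square to its flat sides
- right_canister_center (a point): Centre, half-way up, of the right (smallest y) of three identical closed square steel canisters: body 62 x 62 x 88 mm, rounded edges, with a fixed flat round lid 50 mm across, 8 mm high on top (96 mm in all; this point is 48 mm above the underside). z up; x, y square to its flat sides
- left_canister: The same left canister; origin at the centre of its underside. Contents out of sight, resting on an inner floor (left_canister_floor). It and the middle and right ones weigh 0.2 to 0.85 kg each; which is heaviest changes from start to start, and the heaviest weighs at least 0.12 kg more than either other
- middle_canister: The same middle canister; origin at the centre of its underside. Contents out of sight, resting on an inner floor (middle_canister_floor). It and the left and right ones weigh 0.2 to 0.85 kg each; which is heaviest changes from start to start, and the heaviest weighs at least 0.12 kg more than either other
- right_canister: The same right canister; origin at the centre of its underside. Contents out of sight, resting on an inner floor (right_canister_floor). It and the left and middle ones weigh 0.2 to 0.85 kg each; which is heaviest changes from start to start, and the heaviest weighs at least 0.12 kg more than either other
- bowl_rim (a point): Middle of the mouth of the white cereal bowl, level with its rim, 66 mm above the worktop; the bowl is 140 mm across, open and empty, loose
- bowl: The same cereal bowl; its origin is the centre of its underside
- teaspoon: Steel teaspoon, 137 x 28 x 13 mm, lying between the left and middle canisters; origin at the centre of its underside, long side along its x; bystander, loose
- timer: Round wind-up kitchen timer, 60 mm across, 41 mm tall; origin at the centre of its underside; bystander, loose
- mug: White mug, 88 x 116 x 96 mm with its handle; origin at the centre of its underside; bystander at the right, loose
- candle: Tea light, 39 mm across, 16 mm tall; origin at the centre of its underside; bystander at the left, loose
Mind the look-alikes: they are no part of the job. Leave any turquoise look-alike of the middle_canister alone.

How it is judged:
On the way, in this order (a step that is already met when the one before it is completed fails the run):
1. the left canister is held at least 2 cm clear of the worktop, upright, while the other two stand in their places (height (world z) of left_canister_center above 0.068 m and contact force between left_canister and the fingers above 1 N and angle between left_canister_center's own z axis and vertical below 0.3 rad and height (world z) of each of middle_canister_center, right_canister_center below 0.06 m and angle between each of middle_canister_center, right_canister_center's own z axis and vertical below 0.15 rad and distance of each of middle_canister_center, right_canister_center from where it was at the start of the episode below 0.04 m and contact force between each of middle_canister, right_canister and the fingers below 0.5 N), for 0.4 s.
2. the middle canister is held at least 2 cm clear of the worktop, upright, while the other two stand in their places (height (world z) of middle_canister_center above 0.068 m and contact force between middle_canister and the fingers above 1 N and angle between middle_canister_center's own z axis and vertical below 0.3 rad and height (world z) of each of left_canister_center, right_canister_center below 0.06 m and angle between each of left_canister_center, right_canister_center's own z axis and vertical below 0.15 rad and distance of each of left_canister_center, right_canister_center from where it was at the start of the episode below 0.04 m and contact force between each of left_canister, right_canister and the fingers below 0.5 N), for 0.4 s.
3. the right canister is held at least 2 cm clear of the worktop, upright, while the other two stand in their places (height (world z) of right_canister_center above 0.068 m and contact force between right_canister and the fingers above 1 N and angle between right_canister_center's own z axis and vertical below 0.3 rad and height (world z) of each of left_canister_center, middle_canister_center below 0.06 m and angle between each of left_canister_center, middle_canister_center's own z axis and vertical below 0.15 rad and distance of each of left_canister_center, middle_canister_center from where it was at the start of the episode below 0.04 m and contact force between each of left_canister, middle_canister and the fingers below 0.5 N), for 0.4 s.
At the end, for the whole second after the job is handed in: The heaviest canister is held still in the fingers, upright within 14 deg, underside 40 mm or more above the bowl rim, centre below 0.34 m and within 60 mm sideways of the bowl middle, touching nothing else; the other two stand upright, untouched, within 40 mm of their starts (((contact force between left_canister_floor and anything else above 4.2 N and height (world z) of left_canister_center between 0.154 and 0.34 m and horizontal distance between left_canister_center and bowl_rim below 0.06 m and angle between left_canister_center's own z axis and vertical below 0.25 rad and contact force between left_canister and the fingers above 1 N and contact force between left_canister and bowl below 0.05 N and linear speed of left_canister below 0.03 m/s and height (world z) of each of middle_canister_center, right_canister_center below 0.06 m and angle between each of middle_canister_center, right_canister_center's own z axis and vertical below 0.15 rad and distance of each of middle_canister_center, right_canister_center from where it was at the start of the episode below 0.04 m and contact force between each of middle_canister, right_canister and the fingers below 0.5 N) or (contact force between middle_canister_floor and anything else above 4.2 N and height (world z) of middle_canister_center between 0.154 and 0.34 m and horizontal distance between middle_canister_center and bowl_rim below 0.06 m and angle between middle_canister_center's own z axis and vertical below 0.25 rad and contact force between middle_canister and the fingers above 1 N and contact force between middle_canister and bowl below 0.05 N and linear speed of middle_canister below 0.03 m/s and height (world z) of each of left_canister_center, right_canister_center below 0.06 m and angle between each of left_canister_center, right_canister_center's own z axis and vertical below 0.15 rad and distance of each of left_canister_center, right_canister_center from where it was at the start of the episode below 0.04 m and contact force between each of left_canister, right_canister and the fingers below 0.5 N) or (contact force between right_canister_floor and anything else above 4.2 N and height (world z) of right_canister_center between 0.154 and 0.34 m and horizontal distance between right_canister_center and bowl_rim below 0.06 m and angle between right_canister_center's own z axis and vertical below 0.25 rad and contact force between right_canister and the fingers above 1 N and contact force between right_canister and bowl below 0.05 N and linear speed of right_canister below 0.03 m/s and height (world z) of each of left_canister_center, middle_canister_center below 0.06 m and angle between each of left_canister_center, middle_canister_center's own z axis and vertical below 0.15 rad and distance of each of left_canister_center, middle_canister_center from where it was at the start of the episode below 0.04 m and contact force between each of left_canister, middle_canister and the fingers below 0.5 N))); the arm keeps its last pose, push and grip.
It fails at once if the bowl is pushed more than 30 mm (distance of bowl_rim from where it was at the start of the episode above 0.03 m).
It fails at once if the teaspoon, timer, mug or tea light is pushed more than 30 mm (distance of any of teaspoon, timer, mug, candle from where it was at the start of the episode above 0.03 m).
It fails at once if a canister is tipped more than 40 degrees (angle between any of left_canister_center, middle_canister_center, right_canister_center's own z axis and vertical above 0.7 rad).
It also fails if it takes over 72 s, if anything falls off the work surface, if the arm or the gripper's body presses on something with over 40 N, if the wrist force passes 120 N, or if a joint passes its speed limit or range.

## Working session

There is one attempt and no reset: what is moved stays moved. The work goes in short steps, Python scripts to look and compute and a tool call to move; the robot and the scene stay as the last step left them, time stands still between calls to the robot, and variables do not carry over. Pictures are saved under pics/ and viewed, and the job is handed in when it is done.

Besides the shell and the picture viewer there is one more tool, called as name([rows], argument=value, ...), one row to a line, values as JSON. move_arm: Moves the arm, as the interface text tells. Its arguments: {"type":"object","properties":{"moves":{"type":"array"},"force":{"type":"number"}},"required":["moves"]}

```bash
ls; mkdir -p pics
python3 - <<'E'
from plant import ctrl, imaging, order
import cv2,numpy as np
s=ctrl.state()
for k in s: print(k,np.round(s[k],3).tolist())
for n in ("side","top","wrist"):
    c=imaging.camera(n); cv2.imwrite(f"pics/{n}0.png",c["img"][:,:,::-1]); np.savez(f"{n}0.npz",**c)
    print(n,{k:np.round(c[k],3).tolist() for k in ("fx","fy","cx","cy","k1","cam_to_world")})
E
```

```text
pics
clock 0.0
joint_positions [-1.22, 0.218, 1.615, 0.0, 1.311, -0.112]
joint_vel [-0.001, -0.001, 0.0, 0.0, 0.002, 0.001]
joint_efforts [0.001, -39.685, -30.385, -0.0, 0.01, 0.0]
tool_pos [0.279, -0.558, 0.206]
ee_rot [[0.446, -0.895, -0.001], [-0.895, -0.446, 0.002], [-0.002, -0.0, -1.0]]
wrist_force [-1.163, 0.698, 0.398]
torque [-0.026, -0.036, 0.032]
grip_width 0.086
side {'fx': 442.514, 'fy': 442.514, 'cx': 280.376, 'cy': 210.136, 'k1': -0.064, 'cam_to_world': [[-0.997, 0.039, -0.062, 0.605], [0.073, 0.5, -0.863, 1.028], [-0.002, -0.865, -0.502, 0.712], [0.0, 0.0, 0.0, 1.0]]}
top {'fx': 508.937, 'fy': 508.937, 'cx': 275.614, 'cy': 210.472, 'k1': -0.177, 'cam_to_world': [[-0.007, -0.995, 0.095, 0.4], [-1.0, 0.008, 0.003, -0.072], [-0.004, -0.095, -0.995, 1.392], [0.0, 0.0, 0.0, 1.0]]}
wrist {'fx': 338.982, 'fy': 338.982, 'cx': 277.701, 'cy': 212.476, 'k1': -0.059, 'cam_to_world': [[0.446, -0.845, -0.293, 0.355], [-0.895, -0.423, -0.144, -0.521], [-0.003, 0.327, -0.945, 0.374], [0.0, 0.0, 0.0, 1.0]]}
```

View pics/top0.png

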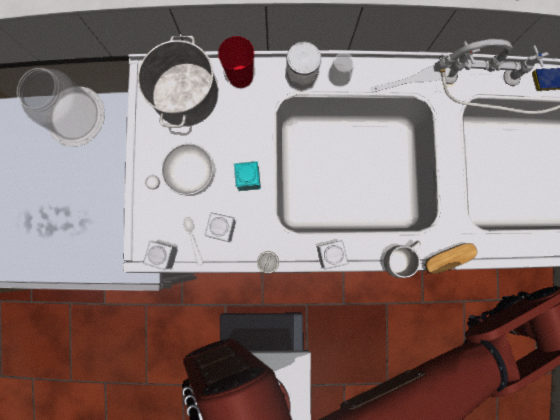

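View pics/side0.png

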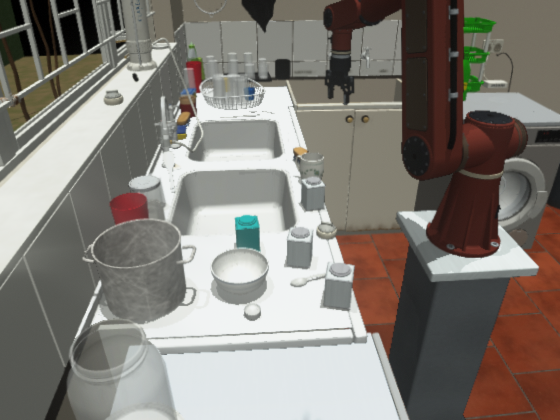

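The top view shows the left canister at (160,254), the middle at (220,227) and the right at (332,253). The bowl is at (188,169) and the turquoise look-alike at (247,175). I'll zoom in to measure positions and yaw.

```bash
cat > h.py <<'E'
import numpy as np,cv2
def load(f): return dict(np.load(f))
def K(c): return np.array([[c["fx"],0,c["cx"]],[0,c["fy"],c["cy"]],[0,0,1]],float)
def rays(c,px):
    u=cv2.undistortPoints(np.array(px,float).reshape(-1,1,2),K(c),np.array([float(c["k1"]),0,0,0,0])).reshape(-1,2)
    return np.c_[u,np.ones(len(u))]
def onplane(c,px,z):
    T=c["cam_to_world"]; d=rays(c,px)@T[:3,:3].T; o=T[:3,3]
    return o+d*((z-o[2])/d[:,2])[:,None]
def cloud(c):
    h,w=c["depth"].shape; v,u=np.mgrid[:h,:w]
    p=rays(c,np.c_[u.ravel(),v.ravel()])*c["depth"].reshape(-1,1)
    T=c["cam_to_world"]; return (p@T[:3,:3].T+T[:3,3]).reshape(h,w,3)
E
python3 - <<'E'
from h import *
c=load("top0.npz"); P=cloud(c); im=c["img"][:,:,::-1]
cv2.imwrite("pics/top0z.png",cv2.resize(im[140:280,125:365],None,fx=3.3,fy=3.3,interpolation=cv2.INTER_CUBIC))
for n,(u,v),r in [("L",(160,254),20),("M",(220,227),20),("R",(332,253),20),("bowl",(188,169),32),("turq",(247,175),20),("timer",(268,262),14),("mug",(402,260),20),("candle",(152,182),10)]:
    W=P[v-r:v+r,u-r:u+r].reshape(-1,3)
    hs=W[(W[:,2]>.01)&(W[:,2]<.2)]; zt=np.percentile(hs[:,2],95)
    t=hs[hs[:,2]>(.08 if n in("L","M","R","turq") else zt-.008)]
    rc=cv2.minAreaRect(t[:,:2].astype(np.float32)*1000)
    print(n,"z95",zt.round(3),"n",len(t),"mean",t.mean(0).round(3),"rect",np.round(rc[0],0),np.round(rc[1],0),round(rc[2],1),"table",np.median(W[W[:,2]<.01][:,2]).round(4), "min",hs.min(0).round(3),"max",hs.max(0).round(3))
E
```

```text
L z95 0.099 n 550 mean [0.412 0.238 0.091] rect [412. 239.] [63. 62.] 74.4 table 0.0 min [0.375 0.202 0.01 ] max [0.448 0.291 0.104]
M z95 0.099 n 593 mean [0.484 0.078 0.091] rect [485.  79.] [64. 63.] 75.9 table 0.0015 min [0.447 0.032 0.01 ] max [0.522 0.117 0.103]
R z95 0.099 n 605 mean [ 0.41  -0.215  0.091] rect [ 410. -215.] [64. 63.] 12.7 table 0.0001 min [ 0.373 -0.259  0.01 ] max [ 0.447 -0.179  0.103]
bowl z95 0.065 n 249 mean [0.641 0.172 0.064] rect [640. 169.] [136. 139.] 0.0 table 0.0014 min [0.572 0.099 0.01 ] max [0.708 0.263 0.072]
turq z95 0.099 n 580 mean [0.62  0.007 0.091] rect [621.   8.] [64. 63.] 5.5 table 0.0016 min [ 0.589 -0.034  0.01 ] max [0.675 0.057 0.103]
timer z95 0.039 n 132 mean [ 0.392 -0.045  0.036] rect [392. -44.] [37. 37.] 89.7 table -0.0007 min [ 0.362 -0.074  0.011] max [ 0.422 -0.017  0.048]
mug z95 0.096 n 167 mean [ 0.389 -0.395  0.094] rect [ 390. -397.] [80. 82.] 5.1 table 0.0003 min [ 0.349 -0.447  0.01 ] max [ 0.443 -0.353  0.102]
candle z95 0.018 n 92 mean [0.615 0.273 0.015] rect [615. 264.] [54. 38.] 89.1 table 0.0013 min [0.596 0.237 0.01 ] max [0.634 0.291 0.064]
```

View pics/top0z.png

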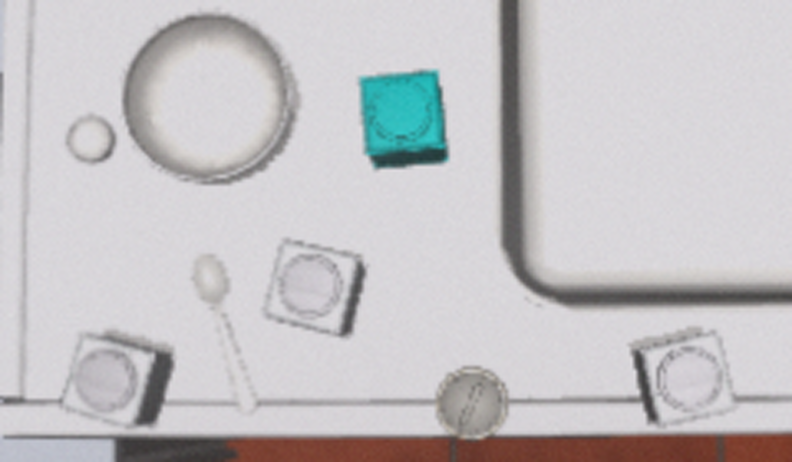

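Measured tops are 63×63 mm at z≈0.096, which matches the given sizes. L is at (0.412,0.239) with yaw −15.6°, M at (0.485,0.079) with −14.1°, R at (0.410,−0.215) with 12.7°, and the bowl at (0.640,0.169). Next I'll move above the left canister.

```bash
cat > go.py <<'E'
import sys,numpy as np
from plant import ctrl
s=ctrl.state(); R=np.array(s["ee_rot"]); p=np.array(s["tool_pos"])
yaw=np.degrees(np.arctan2(R[1,0],R[0,0]))
print("t",round(s["clock"],2),"p",p.round(4),"yaw",yaw.round(2),"tilt",R[:,2].round(4),"w",round(s["grip_width"],4),"F",np.round(s["wrist_force"],2),"tau",np.round(s["torque"],3),"q",np.round(s["joint_positions"],2))
if len(sys.argv)>1:
    x,y,z,a=map(float,sys.argv[1:5]); d=R.T@(np.array([x,y,z])-p)*100
    print("shift cm",d.round(2),"twist",round(-np.radians(a-yaw),4))
E
python3 go.py 0.412 0.239 0.20 -15.6
```

```text
t 0.15 p [ 0.2788 -0.5586  0.2063] yaw -63.48 tilt [-6.0e-04  1.7e-03 -1.0e+00] w 0.0852 F [1.13 0.65 0.37] tau [-0.07   0.048  0.036] q [-1.22  0.22  1.61 -0.    1.31 -0.11]
shift cm [-65.42 -47.53   0.76] twist -0.8357
```

move_arm([
  [[-8,-6,0],-0.1,-1],
  [[-16,-12,0],-0.2,-1],
  [[-24,-18,0],-0.3,-1],
  [[-32,-24,0.2],-0.4,-1],
  [[-40,-29.5,0.4],-0.5,-1],
  [[-48,-35,0.6],-0.6,-1],
  [[-56,-41,0.7],-0.7,-1],
  [[-65.4,-47.5,0.8],-0.836,-1],
  [[-65.4,-47.5,0.8],-0.836,-1],
  [[-65.4,-47.5,0.8],-0.836,-1],
  [[-65.4,-47.5,0.8],-0.836,-1],
  [[-65.4,-47.5,0.8],-0.836,-1],
  [[-65.4,-47.5,0.8],-0.836,-1],
  [[-65.4,-47.5,0.8],-0.836,-1],
  [[-65.4,-47.5,0.8],-0.836,-1],
  [[-65.4,-47.5,0.8],-0.836,-1],
  [[-65.4,-47.5,0.8],-0.836,-1],
  [[-65.4,-47.5,0.8],-0.836,-1],
  [[-65.4,-47.5,0.8],-0.836,-1],
  [[-65.4,-47.5,0.8],-0.836,-1],
], force=60)

```text
clock: 2.15
tool_pos: [0.4117, 0.2371, 0.1993]
ee_rot: [[0.963, -0.271, -0.001], [-0.271, -0.963, 0.001], [-0.001, -0.001, -1.0]]
wrist_force: [-0.4, -0.7, 0.5]
grip_width: 0.0854
```

```bash
python3 go.py 0.412 0.239 0.20 -15.6
python3 - <<'E'
from plant import imaging
from h import *
c=imaging.camera("wrist"); cv2.imwrite("pics/w1.png",c["img"][:,:,::-1])
P=cloud(c).reshape(-1,3)
t=P[(P[:,2]>.08)&(P[:,2]<.11)&(np.hypot(P[:,0]-.412,P[:,1]-.239)<.055)]
print(len(t),cv2.minAreaRect(t[:,:2].astype(np.float32)*1000),t.mean(0),np.percentile(t[:,2],[5,95]))
E
```

```text
t 2.15 p [0.4117 0.2371 0.1993] yaw -15.7 tilt [-0.0012  0.001  -1.    ] w 0.0854 F [-0.35 -0.75  0.47] tau [-0.009 -0.038  0.01 ] q [ 0.37 -0.1   1.96  0.    1.28  0.65]
shift cm [-0.02 -0.19 -0.07] twist -0.0017
5107 ((414.3930358886719, 238.61741638183594), (63.05759811401367, 63.31301498413086), 74.33234405517578) [0.41529027 0.24196131 0.09227788] [0.08548857 0.09814207]
```

View pics/w1.png

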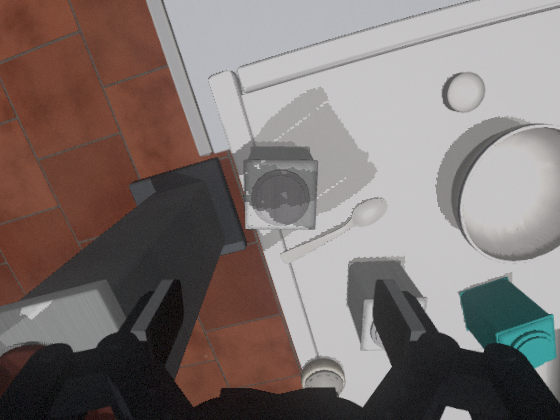

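The wrist view shows the left canister at (281,193), between the jaw lines. Depth gives its centre as (0.414,0.239) with the same yaw, so it agrees with the top view. I'll descend to TCP z≈0.038.

move_arm([
  [[0.1,-0.2,3],0,-1],
  [[0.1,-0.2,6],0,-1],
  [[0.1,-0.2,9],0,-1],
  [[0.1,-0.2,11],0,-1],
  [[0.1,-0.2,13],0,-1],
  [[0.1,-0.2,15],0,-1],
  [[0.1,-0.2,16.1],0,-1],
  [[0.1,-0.2,16.1],0,-1],
  [[0.1,-0.2,16.1],0,-1],
  [[0.1,-0.2,16.1],0,-1],
], force=60)

```text
clock: 3.2
tool_pos: [0.4145, 0.2392, 0.0398]
ee_rot: [[0.963, -0.271, 0.002], [-0.271, -0.962, 0.002], [0.001, -0.003, -1.0]]
wrist_force: [0.5, 0.5, 0.8]
grip_width: 0.0856
```

```bash
python3 go.py 0.413 0.239 0.038 -15.6
```

```text
t 3.2 p [0.4145 0.2392 0.0398] yaw -15.74 tilt [ 0.0016  0.0023 -1.    ] w 0.0856 F [0.53 0.49 0.77] tau [-0.027  0.013 -0.023] q [0.38 0.13 2.07 0.   0.94 0.65]
shift cm [-0.13  0.06  0.18] twist -0.0025
```

move_arm([
  [[0,0,0.1],0,1],
  [[0,0,0.1],0,1],
  [[0,0,0.1],0,1],
  [[0,0,0.1],0,1],
  [[0,0,0.1],0,1],
  [[0,0,0.1],0,1],
  [[0,0,0.1],0,1],
  [[0,0,0.1],0,1],
  [[0,0,0.1],0,1],
  [[0,0,0.1],0,1],
], force=60)

```text
clock: 4.2
tool_pos: [0.4152, 0.2398, 0.0401]
ee_rot: [[0.962, -0.271, 0.003], [-0.271, -0.962, 0.003], [0.002, -0.004, -1.0]]
wrist_force: [-2.4, -0.0, 6.2]
grip_width: 0.0607
```

```bash
python3 go.py
```

```text
t 4.2 p [0.4152 0.2398 0.0401] yaw -15.74 tilt [ 0.003   0.0031 -1.    ] w 0.0607 F [-2.37 -0.03  6.24] tau [ 0.005  0.236 -0.03 ] q [0.38 0.13 2.07 0.   0.94 0.65]
```

Gripped at 61 mm. Lifting 5.5 cm.

move_arm([
  [[0,0,-0.8],0,1],
  [[0,0,-1.6],0,1],
  [[0,0,-2.4],0,1],
  [[0,0,-3.2],0,1],
  [[0,0,-4],0,1],
  [[0,0,-4.8],0,1],
  [[0,0,-5.5],0,1],
  [[0,0,-5.5],0,1],
  [[0,0,-5.5],0,1],
  [[0,0,-5.5],0,1],
  [[0,0,-5.5],0,1],
  [[0,0,-5.5],0,1],
  [[0,0,-5.5],0,1],
  [[0,0,-5.5],0,1],
], force=60)

```text
clock: 5.6
tool_pos: [0.415, 0.2396, 0.0949]
ee_rot: [[0.963, -0.271, 0.003], [-0.271, -0.963, 0.003], [0.002, -0.004, -1.0]]
wrist_force: [0.3, -0.0, -2.6]
grip_width: 0.0608
```

```bash
python3 go.py
python3 - <<'E'
from plant import imaging,ctrl
from h import *
F=[]
for i in range(6):
    c=imaging.camera("side"); s=ctrl.state(); F.append(s["wrist_force"][2]);
    if i==5: print(np.round(s["wrist_force"],2),np.round(s["joint_efforts"],2),np.round(F,2))
cv2.imwrite("pics/s2.png",c["img"][150:350,200:400,::-1])
E
```

```text
t 5.6 p [0.415  0.2396 0.0949] yaw -15.74 tilt [ 0.0028  0.003  -1.    ] w 0.0608 F [ 0.32 -0.04 -2.63] tau [-0.001  0.008  0.057] q [0.38 0.03 2.05 0.   1.06 0.65]
[-0.11 -0.48 -2.27] [ 0.000e+00 -2.925e+01 -2.775e+01  1.000e-02 -2.000e-02 -0.000e+00] [-2.7  -2.81 -2.03 -3.09 -2.86 -2.27]
```

View pics/s2.png

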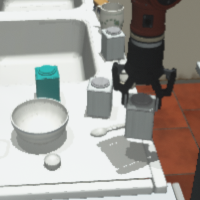

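The picture shows the left canister hanging upright, clear of the worktop. The wrist Fz is about −2.6 N against a bias of about +0.5, so roughly 3.1 N. Now I'll set it back.

move_arm([
  [[0,0,1],0,1],
  [[0,0,2],0,1],
  [[0,0,3],0,1],
  [[0,0,4],0,1],
  [[0,0,4.7],0,1],
  [[0,0,5.1],0,1],
  [[0,0,5.3],0,1],
  [[0,0,5.4],0,1],
  [[0,0,5.4],0,1],
  [[0,0,5.4],0,1],
  [[0,0,5.4],0,1],
])

```text
clock: 7.0
tool_pos: [0.4156, 0.24, 0.0415]
ee_rot: [[0.963, -0.271, 0.004], [-0.271, -0.963, 0.003], [0.003, -0.004, -1.0]]
wrist_force: [-0.7, -0.2, -3.1]
grip_width: 0.0605
```

```bash
python3 go.py
```

```text
t 7.0 p [0.4156 0.24   0.0415] yaw -15.74 tilt [ 0.0039  0.0035 -1.    ] w 0.0605 F [-0.67 -0.2  -3.15] tau [ 0.024 -0.016 -0.005] q [0.38 0.12 2.07 0.   0.94 0.65]
```

Still about 1.5 mm above the surface. I'll lower a little more until it makes contact.

move_arm([
  [[0,0,0.1],0,1],
  [[0,0,0.2],0,1],
  [[0,0,0.3],0,1],
  [[0,0,0.3],0,1],
  [[0,0,0.3],0,1],
])

```text
clock: 7.5
tool_pos: [0.416, 0.2402, 0.0401]
ee_rot: [[0.963, -0.271, 0.004], [-0.271, -0.963, 0.003], [0.003, -0.004, -1.0]]
wrist_force: [-3.4, -1.9, 7.4]
grip_width: 0.061
```

```bash
python3 go.py
```

```text
t 7.5 p [0.416  0.2402 0.0401] yaw -15.73 tilt [ 0.0039  0.0034 -1.    ] w 0.061 F [-3.42 -1.89  7.42] tau [-0.24   0.553 -0.099] q [0.38 0.13 2.07 0.   0.94 0.65]
```

Contact (+7.4 N). I'll release and retreat straight up.

move_arm([
  [[0,0,0],0,-1],
  [[0,0,0],0,-1],
  [[0,0,0],0,-1],
  [[0,0,0],0,-1],
  [[0,0,0],0,-1],
  [[0,0,0],0,-1],
  [[0,0,0],0,-1],
  [[0,0,-2],0,-1],
  [[0,0,-4],0,-1],
  [[0,0,-7],0,-1],
  [[0,0,-10],0,-1],
  [[0,0,-13],0,-1],
  [[0,0,-16],0,-1],
  [[0,0,-16],0,-1],
  [[0,0,-16],0,-1],
])

```text
clock: 9.0
tool_pos: [0.4158, 0.2398, 0.2007]
ee_rot: [[0.963, -0.271, 0.006], [-0.271, -0.963, 0.004], [0.004, -0.005, -1.0]]
wrist_force: [-0.9, 0.2, 0.2]
grip_width: 0.0851
```

```bash
python3 go.py 0.485 0.079 0.20 -14.1;python3 - <<'E'
from plant import imaging
from h import *
c=imaging.camera("wrist"); P=cloud(c).reshape(-1,3)
for x,y in((.412,.239),(.485,.079)):
    t=P[(P[:,2]>.08)&(P[:,2]<.11)&(np.hypot(P[:,0]-x,P[:,1]-y)<.055)]
    print(len(t),cv2.minAreaRect(t[:,:2].astype(np.float32)*1000),np.percentile(t[:,2],[5,95]))
E
```

```text
t 9.0 p [0.4158 0.2398 0.2007] yaw -15.73 tilt [ 0.0055  0.0041 -1.    ] w 0.0851 F [-0.91  0.22  0.25] tau [0.016 0.038 0.005] q [ 0.38 -0.1   1.96  0.    1.28  0.65]
shift cm [11.02 13.61  0.04] twist -0.0285
5008 ((415.7669982910156, 239.11941528320312), (62.665306091308594, 63.25432205200195), 73.9157485961914) [0.08548571 0.09816972]
1060 ((486.8431091308594, 77.7867660522461), (64.20446014404297, 62.198997497558594), 75.1124267578125) [0.08422378 0.09749432]
```

The left canister is back within 2 mm, upright. Next is the middle one.

move_arm([
  [[2,2.5,0],-0.005,-1],
  [[4.5,5.5,0],-0.01,-1],
  [[7,8.5,0],-0.02,-1],
  [[9.5,11.5,0],-0.028,-1],
  [[11.1,13.6,0],-0.028,-1],
  [[11.1,13.6,0],-0.028,-1],
  [[11.1,13.6,0],-0.028,-1],
  [[11.1,13.6,0],-0.028,-1],
  [[11.1,13.6,0],-0.028,-1],
  [[11.1,13.6,0],-0.028,-1],
])

```text
clock: 10.05
tool_pos: [0.4843, 0.0794, 0.1988]
ee_rot: [[0.97, -0.243, 0.002], [-0.243, -0.97, 0.003], [0.002, -0.004, -1.0]]
wrist_force: [0.4, -0.5, -0.8]
grip_width: 0.0853
```

```bash
python3 go.py 0.486 0.079 0.040 -14.1;python3 - <<'E'
from plant import imaging
from h import *
c=imaging.camera("wrist"); P=cloud(c).reshape(-1,3)
for x,y in((.485,.079),):
    t=P[(P[:,2]>.08)&(P[:,2]<.11)&(np.hypot(P[:,0]-x,P[:,1]-y)<.055)]
    print(len(t),cv2.minAreaRect(t[:,:2].astype(np.float32)*1000),np.percentile(t[:,2],[5,95]))
E
```

```text
t 10.05 p [0.4843 0.0794 0.1988] yaw -14.04 tilt [ 0.0024  0.0032 -1.    ] w 0.0853 F [ 0.37 -0.52 -0.76] tau [ 0.001 -0.028  0.019] q [ 0.02 -0.07  1.93  0.    1.27  0.26]
shift cm [ 0.15  0.05 15.88] twist 0.001
5041 ((487.7285461425781, 77.80712127685547), (63.01810073852539, 63.174156188964844), 76.22100830078125) [0.08558187 0.09818187]
```

move_arm([
  [[0.2,0.1,3],0,-1],
  [[0.2,0.1,6],0,-1],
  [[0.2,0.1,9],0,-1],
  [[0.2,0.1,11],0,-1],
  [[0.2,0.1,13],0,-1],
  [[0.2,0.1,15],0,-1],
  [[0.2,0.1,15.8],0,-1],
  [[0.2,0.1,15.8],0,-1],
  [[0.2,0.1,15.8],0,1],
  [[0.2,0.1,15.8],0,1],
  [[0.2,0.1,15.8],0,1],
  [[0.2,0.1,15.8],0,1],
  [[0.2,0.1,15.8],0,1],
  [[0.2,0.1,15.8],0,1],
  [[0.2,0.1,15.8],0,1],
  [[0.2,0.1,15.8],0,1],
  [[0.2,0.1,15.8],0,1],
], force=60)

```text
clock: 11.8
tool_pos: [0.4881, 0.0785, 0.0426]
ee_rot: [[0.97, -0.243, 0.005], [-0.243, -0.97, 0.003], [0.004, -0.005, -1.0]]
wrist_force: [-0.8, 1.2, 5.4]
grip_width: 0.0605
```

```bash
python3 go.py
```

```text
t 11.8 p [0.4881 0.0785 0.0426] yaw -14.05 tilt [ 0.0054  0.0035 -1.    ] w 0.0605 F [-0.84  1.15  5.44] tau [ 0.174  0.385 -0.006] q [0.02 0.15 2.04 0.   0.95 0.26]
```

move_arm([
  [[0,0,-0.8],0,1],
  [[0,0,-1.6],0,1],
  [[0,0,-2.4],0,1],
  [[0,0,-3.2],0,1],
  [[0,0,-4],0,1],
  [[0,0,-4.8],0,1],
  [[0,0,-5.5],0,1],
  [[0,0,-5.5],0,1],
  [[0,0,-5.5],0,1],
  [[0,0,-5.5],0,1],
  [[0,0,-5.5],0,1],
  [[0,0,-5.5],0,1],
  [[0,0,-5.5],0,1],
  [[0,0,-5.5],0,1],
], force=60)

```text
clock: 13.2
tool_pos: [0.4877, 0.0783, 0.0975]
ee_rot: [[0.97, -0.243, 0.005], [-0.243, -0.97, 0.003], [0.004, -0.005, -1.0]]
wrist_force: [-0.4, -0.4, -4.5]
grip_width: 0.0606
```

```bash
python3 go.py
python3 - <<'E'
from plant import imaging,ctrl
from h import *
F=[]
for i in range(6):
    c=imaging.camera("side"); s=ctrl.state(); F.append(s["wrist_force"][2]);
print(np.round(s["joint_efforts"],2),np.round(F,2),np.mean(F))
cv2.imwrite("pics/s3.png",c["img"][150:350,200:400,::-1])
E
```

```text
t 13.2 p [0.4877 0.0783 0.0975] yaw -14.05 tilt [ 0.0051  0.0035 -1.    ] w 0.0606 F [-0.41 -0.4  -4.54] tau [-0.018 -0.005 -0.011] q [0.01 0.06 2.01 0.   1.06 0.26]
[-0.000e+00 -3.158e+01 -2.885e+01  1.000e-02 -3.000e-02 -0.000e+00] [-4.64 -4.7  -4.79 -4.5  -4.35 -4.7 ] -4.6125245039867915
```

View pics/s3.png

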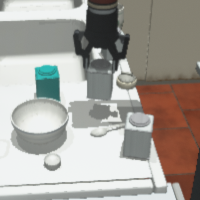

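The picture shows the middle canister hanging upright and the left one standing at (138,135). Fz is about −4.6 N, against −2.6 for the left. Setting it back.

move_arm([
  [[0,0,1],0,1],
  [[0,0,2],0,1],
  [[0,0,3],0,1],
  [[0,0,4],0,1],
  [[0,0,4.7],0,1],
  [[0,0,5.1],0,1],
  [[0,0,5.3],0,1],
  [[0,0,5.4],0,1],
  [[0,0,5.5],0,1],
  [[0,0,5.6],0,1],
  [[0,0,5.7],0,1],
  [[0,0,5.7],0,1],
  [[0,0,5.7],0,1],
])

```text
clock: 14.8
tool_pos: [0.4888, 0.0785, 0.0426]
ee_rot: [[0.97, -0.243, 0.006], [-0.243, -0.97, 0.004], [0.005, -0.005, -1.0]]
wrist_force: [-3.1, -0.5, 6.7]
grip_width: 0.0608
```

```bash
python3 go.py
```

```text
t 14.8 p [0.4888 0.0785 0.0426] yaw -14.05 tilt [ 0.0057  0.0035 -1.    ] w 0.0608 F [-3.08 -0.45  6.68] tau [ 0.045  0.93  -0.089] q [0.02 0.15 2.04 0.   0.95 0.26]
```

move_arm([
  [[0,0,0],0,-1],
  [[0,0,0],0,-1],
  [[0,0,0],0,-1],
  [[0,0,0],0,-1],
  [[0,0,0],0,-1],
  [[0,0,0],0,-1],
  [[0,0,0],0,-1],
  [[0,0,-2],0,-1],
  [[0,0,-4],0,-1],
  [[0,0,-7],0,-1],
  [[0,0,-10],0,-1],
  [[0,0,-13],0,-1],
  [[0,0,-16],0,-1],
  [[0,0,-16],0,-1],
  [[0,0,-16],0,-1],
])

```text
clock: 16.3
tool_pos: [0.4883, 0.0779, 0.2032]
ee_rot: [[0.97, -0.243, 0.007], [-0.243, -0.97, 0.004], [0.006, -0.005, -1.0]]
wrist_force: [0.1, -0.7, -0.7]
grip_width: 0.0858
```

```bash
python3 go.py 0.410 -0.215 0.20 12.7;python3 - <<'E'
from plant import imaging
from h import *
c=imaging.camera("wrist"); P=cloud(c).reshape(-1,3)
for x,y in((.412,.239),(.485,.079)):
    t=P[(P[:,2]>.08)&(P[:,2]<.11)&(np.hypot(P[:,0]-x,P[:,1]-y)<.055)]
    print(len(t),cv2.minAreaRect(t[:,:2].astype(np.float32)*1000) if len(t) else 0)
E
```

```text
t 16.3 p [0.4883 0.0779 0.2032] yaw -14.04 tilt [ 0.0074  0.0035 -1.    ] w 0.0858 F [ 0.14 -0.73 -0.71] tau [-0.014  0.021  0.019] q [ 0.01 -0.07  1.92  0.    1.28  0.26]
shift cm [-0.48 30.32  0.16] twist -0.4668
5501 ((414.1659851074219, 232.49313354492188), (49.7607421875, 63.960086822509766), 75.0058364868164)
4914 ((488.9895935058594, 78.037353515625), (63.068946838378906, 63.31648635864258), 75.80244445800781)
```

The middle canister is back within about 4 mm. The left one is cropped by the picture edge here. Now to the right one.

move_arm([
  [[0,4,0],-0.07,-1],
  [[0,8,0],-0.14,-1],
  [[-0.1,12,0],-0.21,-1],
  [[-0.2,16,0],-0.28,-1],
  [[-0.3,20,0],-0.35,-1],
  [[-0.4,24,0.1],-0.42,-1],
  [[-0.5,28,0.1],-0.467,-1],
  [[-0.5,30.3,0.1],-0.467,-1],
  [[-0.5,30.3,0.1],-0.467,-1],
  [[-0.5,30.3,0.1],-0.467,-1],
  [[-0.5,30.3,0.1],-0.467,-1],
  [[-0.5,30.3,0.1],-0.467,-1],
])

```text
clock: 17.55
tool_pos: [0.4088, -0.2135, 0.1988]
ee_rot: [[0.975, 0.222, 0.004], [0.222, -0.975, 0.004], [0.005, -0.004, -1.0]]
wrist_force: [-0.0, -0.1, -0.0]
grip_width: 0.0851
```

```bash
python3 go.py 0.411 -0.215 0.042 12.7;python3 - <<'E'
from plant import imaging
from h import *
c=imaging.camera("wrist"); P=cloud(c).reshape(-1,3)
for x,y in((.41,-.215),):
    t=P[(P[:,2]>.08)&(P[:,2]<.11)&(np.hypot(P[:,0]-x,P[:,1]-y)<.055)]
    print(len(t),cv2.minAreaRect(t[:,:2].astype(np.float32)*1000),np.percentile(t[:,2],[5,95]))
E
```

```text
t 17.55 p [ 0.4088 -0.2135  0.1988] yaw 12.81 tilt [ 0.0036  0.0044 -1.    ] w 0.0851 F [-0.03 -0.11 -0.02] tau [-0.041 -0.012  0.028] q [-0.64 -0.14  2.    0.01  1.28 -0.86]
shift cm [ 0.11  0.25 15.68] twist 0.0019
5008 ((413.646240234375, -215.9764862060547), (63.160125732421875, 62.62906265258789), 12.56474781036377) [0.08555736 0.09814429]
```

move_arm([
  [[0.3,0.3,3],0,-1],
  [[0.3,0.3,6],0,-1],
  [[0.3,0.3,9],0,-1],
  [[0.3,0.3,11],0,-1],
  [[0.3,0.3,13],0,-1],
  [[0.3,0.3,15],0,-1],
  [[0.3,0.3,15.8],0,-1],
  [[0.3,0.3,15.8],0,-1],
  [[0.3,0.3,15.8],0,1],
  [[0.3,0.3,15.8],0,1],
  [[0.3,0.3,15.8],0,1],
  [[0.3,0.3,15.8],0,1],
  [[0.3,0.3,15.8],0,1],
  [[0.3,0.3,15.8],0,1],
  [[0.3,0.3,15.8],0,1],
  [[0.3,0.3,15.8],0,1],
  [[0.3,0.3,15.8],0,1],
], force=60)

```text
clock: 19.3
tool_pos: [0.414, -0.2162, 0.0427]
ee_rot: [[0.975, 0.222, 0.005], [0.222, -0.975, 0.002], [0.006, -0.001, -1.0]]
wrist_force: [-2.8, 0.6, 6.4]
grip_width: 0.0609
```

```bash
python3 go.py
```

```text
t 19.3 p [ 0.414  -0.2162  0.0427] yaw 12.83 tilt [ 0.0055  0.0024 -1.    ] w 0.0609 F [-2.81  0.61  6.36] tau [0.024 0.33  0.076] q [-0.64  0.1   2.1   0.01  0.94 -0.86]
```

move_arm([
  [[0,0,-0.8],0,1],
  [[0,0,-1.6],0,1],
  [[0,0,-2.4],0,1],
  [[0,0,-3.2],0,1],
  [[0,0,-4],0,1],
  [[0,0,-4.8],0,1],
  [[0,0,-5.5],0,1],
  [[0,0,-5.5],0,1],
  [[0,0,-5.5],0,1],
  [[0,0,-5.5],0,1],
  [[0,0,-5.5],0,1],
  [[0,0,-5.5],0,1],
  [[0,0,-5.5],0,1],
  [[0,0,-5.5],0,1],
], force=60)

```text
clock: 20.7
tool_pos: [0.4136, -0.2162, 0.0975]
ee_rot: [[0.975, 0.222, 0.005], [0.222, -0.975, 0.003], [0.006, -0.001, -1.0]]
wrist_force: [0.5, 0.3, -7.8]
grip_width: 0.0604
```

```bash
python3 go.py
python3 - <<'E'
from plant import imaging,ctrl
from h import *
F=[]
for i in range(6):
    c=imaging.camera("side"); s=ctrl.state(); F.append(s["wrist_force"][2]);
print(np.round(s["joint_efforts"],2),np.round(F,2),np.mean(F))
cv2.imwrite("pics/s4.png",c["img"][100:350,180:400,::-1])
E
```

```text
t 20.7 p [ 0.4136 -0.2162  0.0975] yaw 12.83 tilt [ 0.0052  0.0026 -1.    ] w 0.0604 F [ 0.51  0.28 -7.77] tau [ 0.05  -0.018  0.01 ] q [-0.64  0.    2.07  0.01  1.06 -0.86]
[-0.000e+00 -3.021e+01 -3.007e+01  3.000e-02 -2.000e-02  0.000e+00] [-7.13 -7.21 -7.82 -7.02 -8.02 -7.47] -7.445297903320681
```

View pics/s4.png

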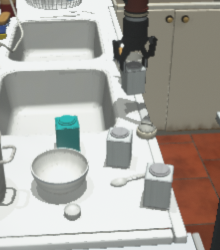

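The right canister is clearly the heaviest: 7.4 N against 4.6 and 2.6 N. I'll raise it first, then carry it to the bowl with its underside about 90 mm above the rim (TCP z≈0.20).

move_arm([
  [[0,0,-1],0,1],
  [[0,0,-2.2],0,1],
  [[0,0,-3.5],0,1],
  [[0,0,-5],0,1],
  [[0,0,-6.5],0,1],
  [[0,0,-8],0,1],
  [[0,0,-9.3],0,1],
  [[0,0,-10.3],0,1],
  [[0,0,-10.3],0,1],
  [[0,0,-10.3],0,1],
  [[0,0,-10.3],0,1],
], force=80)

```text
clock: 22.1
tool_pos: [0.4124, -0.216, 0.1996]
ee_rot: [[0.975, 0.222, 0.004], [0.222, -0.975, 0.004], [0.004, -0.003, -1.0]]
wrist_force: [0.0, -0.0, -7.4]
grip_width: 0.06
```

```bash
python3 go.py .641 .169 .200 12.8
```

```text
t 22.1 p [ 0.4124 -0.216   0.1996] yaw 12.83 tilt [ 0.0037  0.0037 -1.    ] w 0.06 F [ 0.   -0.04 -7.43] tau [0.033 0.028 0.007] q [-0.64 -0.13  1.99  0.01  1.28 -0.86]
shift cm [ 30.84 -32.47   0.19] twist 0.0005
```

move_arm([
  [[0.8,-0.8,0],0,1],
  [[2.2,-2.4,0],0,1],
  [[4.2,-4.4,0],0,1],
  [[6.5,-6.8,0],0,1],
  [[9,-9.4,0],0,1],
  [[11.5,-12,0],0,1],
  [[14,-14.6,0],0,1],
  [[16.5,-17.3,0],0,1],
  [[19,-20,0],0,1],
  [[21.5,-22.6,0.1],0,1],
  [[24,-25.2,0.1],0,1],
  [[26.3,-27.6,0.1],0,1],
  [[28.2,-29.6,0.1],0,1],
  [[29.6,-31.2,0.1],0,1],
  [[30.5,-32.1,0.1],0,1],
  [[30.8,-32.5,0.1],0,1],
  [[30.8,-32.5,0.1],0,1],
  [[30.8,-32.5,0.1],0,1],
  [[30.8,-32.5,0.1],0,1],
  [[30.8,-32.5,0.1],0,1],
])

```text
clock: 24.1
tool_pos: [0.6403, 0.1683, 0.201]
ee_rot: [[0.975, 0.221, 0.004], [0.221, -0.975, 0.004], [0.004, -0.003, -1.0]]
wrist_force: [-0.3, 0.9, -7.3]
grip_width: 0.0602
```

```bash
python3 go.py .641 .169 .200 12.8
python3 - <<'E'
from plant import imaging
from h import *
s=imaging.camera("side"); cv2.imwrite("pics/s5.png",s["img"][:,:,::-1])
c=imaging.camera("top"); cv2.imwrite("pics/t5.png",cv2.resize(c["img"][100:290,110:430,::-1],None,fx=2.4,fy=2.4))
P=cloud(c)
for n,x,y in (("L",.412,.239),("M",.485,.079),):
    Q=P.reshape(-1,3); t=Q[(Q[:,2]>.08)&(Q[:,2]<.11)&(np.hypot(Q[:,0]-x,Q[:,1]-y)<.055)]
    print(n,len(t),cv2.minAreaRect(t[:,:2].astype(np.float32)*1000) if len(t)>3 else 0)
Q=cloud(s).reshape(-1,3); t=Q[(Q[:,2]>.055)&(Q[:,2]<.072)&(np.hypot(Q[:,0]-.64,Q[:,1]-.169)<.09)]
print("bowl rim side",len(t),cv2.minEnclosingCircle(t[:,:2].astype(np.float32)*1000))
t=Q[(Q[:,2]>.12)&(Q[:,2]<.30)&(np.hypot(Q[:,0]-.64,Q[:,1]-.169)<.06)]
print("can",len(t),t.min(0),t.max(0))
E
```

```text
t 24.1 p [0.6403 0.1683 0.201 ] yaw 12.76 tilt [ 0.0036  0.0036 -1.    ] w 0.0602 F [-0.31  0.89 -7.26] tau [-0.007 -0.019  0.042] q [ 0.15  0.3   1.53  0.    1.31 -0.07]
shift cm [ 0.08 -0.05  0.1 ] twist -0.0006
L 0 0
M 592 ((486.0751037597656, 79.34085083007812), (63.1429328918457, 62.91461944580078), 75.4521484375)
bowl rim side 510 ((640.8914794921875, 167.4785614013672), 72.37168884277344)
can 1887 [0.58100454 0.13517927 0.15994739] [0.69608631 0.20693592 0.29993838]
```

View pics/s5.png

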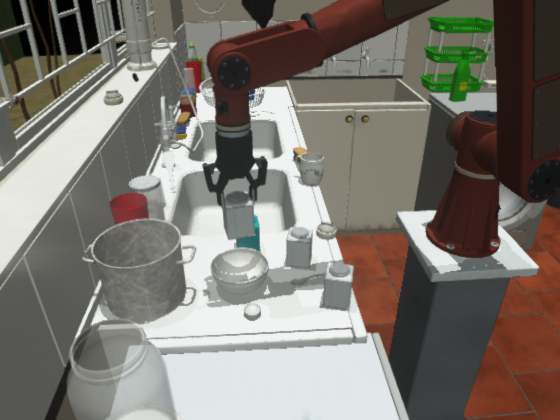

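View pics/t5.png

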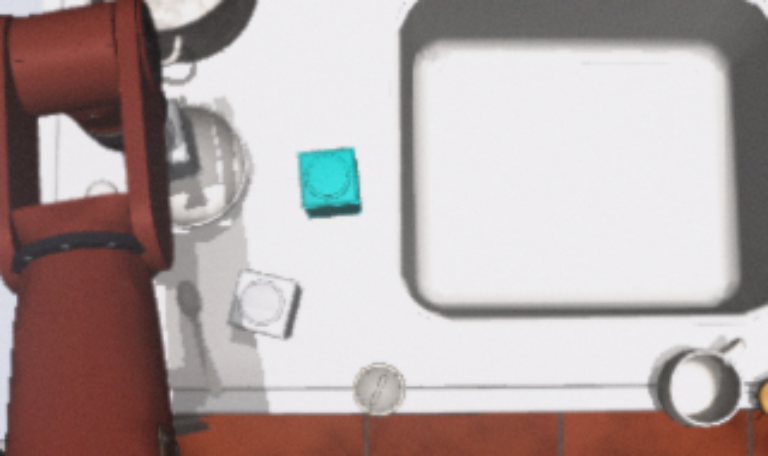

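The side view shows the canister upright over the bowl at (240,215), with the left one at (339,285) and the middle at (299,246) standing. In the top view the middle is in place and the left is hidden by the arm. The canister's underside is at about 0.16 m, roughly 93 mm above the rim. I'll let it settle, then hand in.

move_arm([
  [[0,0,0],0,1],
  [[0,0,0],0,1],
  [[0,0,0],0,1],
  [[0,0,0],0,1],
  [[0,0,0],0,1],
  [[0,0,0],0,1],
])

```text
clock: 24.8
tool_pos: [0.6404, 0.1687, 0.2011]
ee_rot: [[0.975, 0.221, 0.004], [0.221, -0.975, 0.004], [0.005, -0.003, -1.0]]
wrist_force: [-0.1, -0.7, -8.1]
grip_width: 0.0594
```

```bash
python3 go.py; python3 -c "
from plant import order,ctrl
print(max(abs(v) for v in ctrl.state()['joint_vel'])); print(order.hand_in())"
```

```text
t 24.8 p [0.6404 0.1687 0.2011] yaw 12.79 tilt [ 0.0038  0.0037 -1.    ] w 0.0594 F [-0.15 -0.65 -8.06] tau [-0.038  0.039 -0.002] q [ 0.15  0.3   1.53  0.    1.31 -0.07]
0.001889537508402551
the job is handed in; nothing more can be done
None
```

I hefted the three canisters in order (left, middle, right). The right one is clearly the heaviest: the wrist force read about 2.6 N for the left, 4.6 N for the middle and 7.4 N for the right. I set the left and middle back in their places and handed the job in at 24.8 s, with the right one held over the bowl.

- **Held canister:** it is upright and still, within 2 mm of the bowl middle. Its underside is about 0.16 m up, roughly 93 mm above the rim.
- **Other canisters:** the middle one stands within about 4 mm of its start. The left one measured within about 4 mm after I set it down. At the end the arm hid it from the top camera, so I only saw it standing in the side picture.
- **Bowl and other things:** the bowl measured within 2 mm of its start. The small items looked undisturbed where they were visible, but I did not measure them again. The tea light was partly hidden in the last top picture.

No check failed or disagreed by more than the few mm above.

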